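Tip the rolling pin out from under the sliding tray and hold it over the board

TASK

I am about to roll out pastry: take the rolling pin out of the bamboo organiser for me. First slide the organiser's upper tray all the way back to its stop, away from the chopping board, and leave it there; the pin is still longer than the gap, so tip its free end up and ease it out on the slant without levering it hard against the tray. Finish still holding the pin, level and still, over the middle of the chopping board and at least a hand's breadth (about 10 cm) above it, and do not disturb the other things.

Things in the scene. Friction and masses are not known exactly. Their poses are not given: they have to be found in the camera images.
- organiser: bamboo organiser, fixed to the worktop: 212 mm along its x, 352 mm along its y, side walls 74 mm high. Origin: middle of its underside; its y is its long axis and points to the end nearer the chopping board (roughly world +y), its x away from the robot. Walls 6 mm, inside 340 mm long, floor 8 mm thick. A divider parts a wide lane (toward the robot) from a narrow one with a fixed wooden spoon.
- lane_mid (a point): middle of the floor of the wide lane, where the rolling pin lies: organiser x = -25 mm, 8 mm above the worktop. The lane runs along the organiser's y, 150 mm wide inside. Two ribs 3 mm high under the pin keep it from rolling. Mind the wall cabinet over the back of the worktop (from about world x = 0.60 on, 0.45 m up).
- lane_end (a point): top middle of the dipped end wall (54 mm high, 6 mm thick, dip 116 mm wide) at the lane's +y end, over which the pin comes out. The end wall at the -y end is the same.
- upper_tray (a joint): slide of the upper tray, m: 0 = at the organiser's +y end, 0.200 = stop at its -y end, away from the board; 2 N friction, stays where left. The tray, 140 mm long, lies across both lanes: underside 74 mm high, walls to 104 mm. It covers organiser y = 30 to 170 mm minus the joint value; at the stop a 200 mm gap is open (y = -30 to +170 mm).
- tray_pull (a point): top middle of the finger pull in the tray's +y wall: upright tab 60 mm wide along organiser x, 10 mm thick along y, top 122 mm above the worktop, 18 mm above the wall (also 10 mm thick). The tray's floor (79 mm high) is clear for 40 mm behind it, then come three steel ring cutters, fixed, to 103 mm high. Pinch it along organiser y, or push it.
- rolling_pin: dark wooden rolling pin, a plain rod: 300 mm long, 30 mm thick over its middle 190 mm, tapering to 23 mm at the ends; 0.12 to 0.24 kg. Origin at its middle on the axis; its y runs along the pin. It starts on the floor of the wide lane, axis 23 mm above the worktop, along the organiser's y, its middle within 14 mm of the organiser's middle lengthwise.
- board_top (a point): middle of the upper face of the wooden chopping board, 220 x 320 x 21 mm, which lies fixed on the worktop to the left of the organiser; long side along its y
- mug: white spotted mug, 82 x 114 x 91 mm, origin at its underside; bystander
- timer: red and white kitchen timer, 66 x 66 x 56 mm, origin at its underside; bystander
- pepper: green bell pepper, 68 x 67 x 74 mm, origin at its underside; bystander
- apple: red apple, 80 x 78 x 69 mm, origin at its underside; bystander
- lemon: yellow lemon, 78 x 55 x 56 mm, origin at its underside; bystander
- jar: glass jar with dark lid, 65 x 65 x 86 mm, origin at its underside; bystander

How it is judged:
On the way, in this order (a step that is already met when the one before it is completed fails the run):
1. the upper tray is slid back to its stop while the pin still lies in the organiser (value of joint upper_tray above 0.19 m and height (world z) of rolling_pin below 0.05 m), for 0.2 s.
2. the pin is out of the organiser, above its rims and touching it nowhere, in the fingers (height (world z) of rolling_pin above 0.12 m and contact force between rolling_pin and organiser below 0.1 N and contact force between rolling_pin and the fingers above 1 N), for 0.2 s.
At the end, for the whole second after the job is handed in: the pin is held by the fingers alone, its middle within 50 mm (seen from above) of the board's middle and 0.10 to 0.40 m above the worktop (at least 80 mm from the board's face), level within 10 degrees, still; the upper tray is within 20 mm of its stop (horizontal distance between rolling_pin and board_top below 0.05 m and height (world z) of rolling_pin between 0.1 and 0.4 m and angle between rolling_pin's own y axis and vertical between 1.39 and 1.75 rad and contact force between rolling_pin and the fingers above 1 N and contact force between rolling_pin and organiser below 0.1 N and distance between rolling_pin and board_top above 0.08 m and linear speed of rolling_pin below 0.03 m/s and value of joint upper_tray above 0.18 m); the arm keeps its last pose, push and grip.
It fails at once if the pin is levered against the upper tray with more than 30 N (contact force between rolling_pin and upper_tray above 30 N).
It fails at once if a bystander is pushed more than 30 mm (distance of any of mug, timer, pepper, apple, lemon, jar from where it was at the start of the episode above 0.03 m).
It also fails if it takes over 51 s, if anything falls off the work surface, if the arm or the gripper's body presses on something with over 40 N, if the wrist force passes 120 N, or if a joint passes its speed limit or range.

ROBOT

A 7-joint arm with a two-finger parallel gripper is mounted at the origin on a cart in front of the work surface, level with it; the furniture and walls round the work are solid. World frame = base frame: x ahead of the robot, y to its left, z up, the work surface at z = 0. Lengths are in m, angles in rad, forces in N, time in s.
With the tool pointing down it reaches from about 0.4 to 0.875 m from the base axis. Payload 19.3 kg.
Tool frame: the origin (TCP) lies at the very end of the fingers, on their centre line; the grasp point (between the pads) lies 19 mm behind it; z points along the fingers, y is the line along which they close (so a half turn about z gives the same grasp; the last joint's range is limited). The gripper opens to 85 mm and grips with 20 to 120 N. Pads are 22 mm wide; open, the fingers measure 114 mm over their backs; the gripper's body (76 mm by 85 mm) begins 54 mm behind the grasp point. The pads swing forward as they close: fully open they stand 13 mm farther back than shut.
Start: joints at [-1.385, 0.521, -0.036, 1.599, 0.021, 1.021, -0.113], TCP at [0.158, 0.605, 0.231] pointing down, gripper open.
Joint ranges: [-2.91, 2.91], [-0.3, 2.13], [-1.5, 1.42], [0.17, 2.43], [-1.26, 4.41], [0.16, 1.93], [-2.52, 2.52]. Speed limits (rad/s): [1.89, 1.89, 2.39, 2.39, 3.01, 3.01, 3.01].

INTERFACE

Orientations are given as [roll, pitch, yaw] about the fixed x, y, z axes, in that order (R = Rz(yaw) Ry(pitch) Rx(roll)).
In Python, from workcell import bot gives the robot as it stands.
- The arm moves only by the shell command python3 -m crank 'ROWS' [FORCE]. ROWS is a JSON object of lists of equal length, an entry for each row: "travel": the shift along the world's x, y, z in cm, a list of three; "turn": the turn, a rotation vector about the world's x, y, z in degrees, a list of three; "gripper": the closure, from 0 (fully open) to 1 (shut). A call has exactly 5 rows; each row is the pose to reach, as a shift and turn from the pose commanded when the call began; what a row does not reach only later rows make up. A row lasts 1/10 s, in which the tool goes at most 50 mm and 8.59 degrees, less where a joint would pass 70% of its speed; a pose out of reach is approached as far as the arm can. A call with a gripper value outside its range is refused whole. The fingers move at their own pace and stop on an object; FORCE is the grip in N (left out, the last holds). Time passes only in rows, so rows that repeat a pose let the fingers close, or fill a call up. It gives the time, the measured TCP pose, the force, the opening and the grip force at its end, in the units of the state.
- bot.observe(): the state, without advancing time (a new reading comes with each control period).
- bot.grab_frame(name): name is "side" or "top" or "wrist"; returns a dict with "pixels" (400x640x3 uint8, red, green, blue), "fx", "fy", "cx", "cy" (pixels), "dist" ([k1, k2, p1, p2, k3] as OpenCV has them; the pictures are not rectified), "extrinsics" (4x4, takes a point from world to camera coordinates). Camera axes: x right, y down, z forward; pixel columns grow to the right and rows downward; lengths in m; the calibration is good to about 2 mm. A picture is of the moment at which its call begins. There is no depth.
- bot.job_done(): hands the job in; it is judged then, once.
The state is a dict: "clock": time; "qpos": joint angles; "qd": joint speeds; "joint_efforts": joint torques, N m; "position": TCP position; "tool_rot": TCP orientation; "force": force on the tool from outside, world axes, zero at the start; "moment": the same for the moment, N m; "grip_width": finger opening in m; "finger_force": force on a finger pad.
Only numpy, scipy, OpenCV 4.12 (cv2) and the standard library are available. Lean on these libraries where they do the work, as an engineer would, in place of code of your own. Each camera call takes 0.05 s, during which the arm holds its last target. There are 200 camera calls.

## Working session

There is one attempt and no reset: what is moved stays moved. The work goes in short steps, Python scripts to look and compute and a shell command to move; the robot and the scene stay as the last step left them, time stands still between calls to the robot, and variables do not carry over. Pictures are saved under pics/ and viewed, at most 10 in all, crops included, and the job is handed in when it is done.

```bash
mkdir -p pics; ls; python3 - <<'E'
from workcell import bot
import cv2,pickle
s=bot.observe();print(s)
d={}
for n in("side","top"):
    f=bot.grab_frame(n);d[n]=f;cv2.imwrite(f"pics/{n}0.png",f["pixels"][:,:,::-1])
    print(n,f["fx"],f["dist"],f["extrinsics"])
pickle.dump(d,open("f0.pkl","wb"))
E
```

```text
pics
{'clock': 0.0, 'qpos': array([-1.38518208,  0.52203034, -0.03628536,  1.60000962,  0.02119337,
        1.02113689, -0.11280821]), 'qd': array([ 6.88554419e-04,  7.97655294e-04, -2.76001392e-04, -9.18349444e-05,
        1.15829962e-03, -5.21363377e-04,  4.47050617e-04]), 'joint_efforts': array([ 9.33362708e-05, -9.27099538e+01,  1.98028497e+00, -3.69929373e+01,
        1.78745360e-02,  8.05174961e-03,  6.33253705e-06]), 'position': array([0.15811573, 0.60430248, 0.23071547]), 'tool_rot': array([-3.14039751e+00,  1.02781621e-04,  2.88572040e+00]), 'force': array([ 0.07887584, -0.19957956,  0.08529329]), 'moment': array([ 0.04433251, -0.00618094, -0.01249984]), 'finger_force': 0.0, 'grip_width': 0.08523207865364307}
side 448.57107378873025 [-0.00518784  0.          0.          0.          0.        ] [[ 1.37160690e-01 -9.90548391e-01 -9.11259323e-04 -1.59265590e-01]
 [-5.51276695e-01 -7.55705968e-02 -8.30892948e-01  4.11033300e-01]
 [ 8.22970808e-01  1.14468206e-01 -5.56431558e-01  1.21722019e+00]
 [ 0.00000000e+00  0.00000000e+00  0.00000000e+00  1.00000000e+00]]
top 401.999568535929 [0.01301363 0.         0.         0.         0.        ] [[ 0.09572665 -0.99531704  0.01343102 -0.13767658]
 [-0.8329641  -0.08748482 -0.54636729  0.51578226]
 [ 0.54498369  0.04111436 -0.83743799  1.09875117]
 [ 0.          0.          0.          1.        ]]
```

View pics/top0.png

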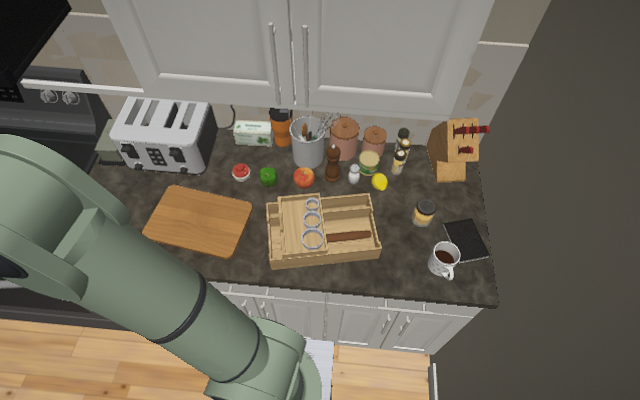

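View pics/side0.png

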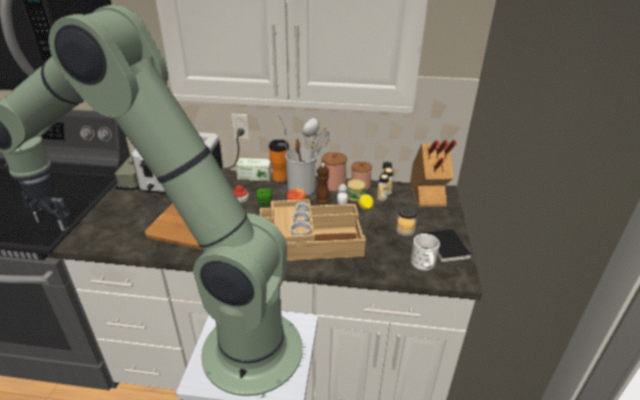

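The top view shows the organiser at about (267–380, 195–268), with its tray at the left (+y) end and the pin visible from (327,237) to (372,237). The board's corners are near (174,187), (252,205), (226,255) and (144,233). I'll zoom in for corner picking.

```bash
python3 - <<'E'
import cv2,pickle,numpy as np
d=pickle.load(open("f0.pkl","rb"))
def crop(n,x0,y0,w,h,s):
    im=cv2.resize(d[n]["pixels"][y0:y0+h,x0:x0+w,::-1],None,fx=s,fy=s,interpolation=cv2.INTER_CUBIC)
    for x in range((x0+9)//10*10,x0+w,10):
        cv2.line(im,((x-x0)*s,0),((x-x0)*s,6),(0,0,255),1); cv2.putText(im,str(x),((x-x0)*s,16),0,.35,(0,255,255),1)
    for y in range((y0+9)//10*10,y0+h,10):
        cv2.line(im,(0,(y-y0)*s),(6,(y-y0)*s),(0,0,255),1); cv2.putText(im,str(y),(7,(y-y0)*s+4),0,.35,(0,255,255),1)
    return im
cv2.imwrite("pics/c1.png",crop("top",256,186,130,90,6))
cv2.imwrite("pics/c2.png",crop("side",250,192,125,72,6))
E
```

```text
(no output)
```

View pics/c1.png

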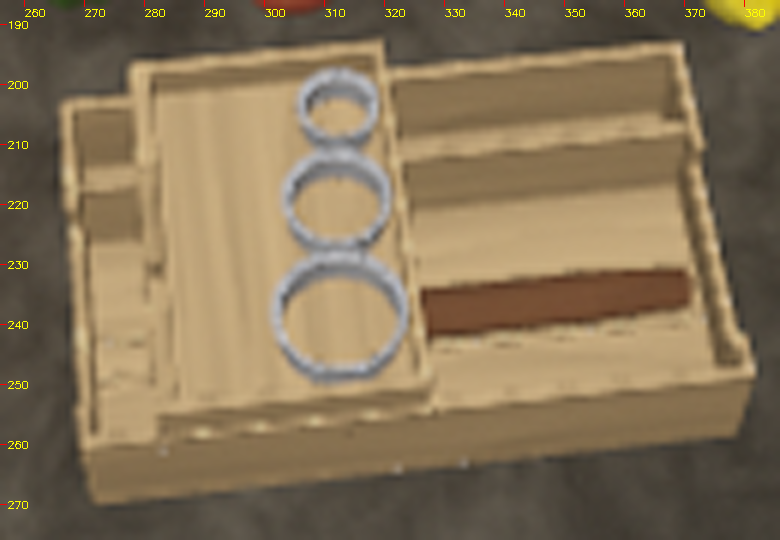

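View pics/c2.png

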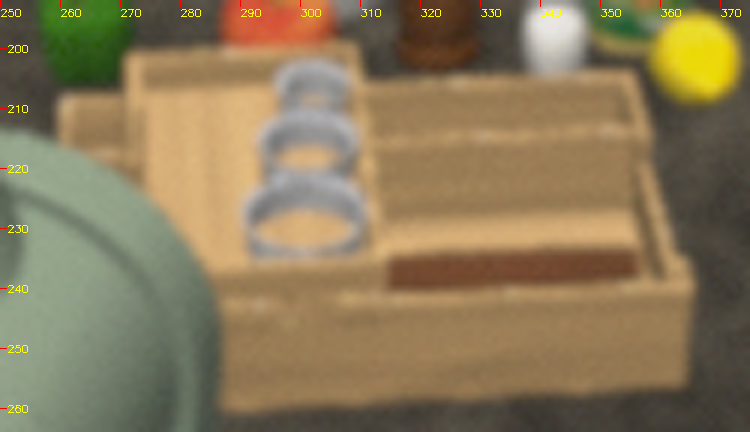

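Zoomed views. Top: organiser rim corners are near-left (270.2,260.7), near-right (381.5,248), far-right (369.7,193.2) and far-left (266.3,203); the pin's axis runs from (326.7,238.2) to (371,234.2). Side: rim corners are at (365.3,240), (356.2,204) and (260,208.2).

```bash
cat > h.py <<'E'
import cv2,numpy as np
def proj(f,P):
    E=f["extrinsics"];K=np.array([[f["fx"],0,f["cx"]],[0,f["fy"],f["cy"]],[0,0,1]])
    return cv2.projectPoints(np.asarray(P,float).reshape(-1,3),cv2.Rodrigues(E[:3,:3])[0],E[:3,3],K,np.array(f["dist"],float))[0][:,0]
def ray(f,uv):
    E=f["extrinsics"];K=np.array([[f["fx"],0,f["cx"]],[0,f["fy"],f["cy"]],[0,0,1]])
    p=cv2.undistortPoints(np.array(uv,float).reshape(-1,1,2),K,np.array(f["dist"],float))[:,0]
    d=np.c_[p,np.ones(len(p))]@E[:3,:3]; return -E[:3,:3].T@E[:3,3],d
def at_z(f,uv,z):
    c,d=ray(f,uv); return c+d*((z-c[2])/d[:,2])[:,None]
def rect(x,y,yaw,pts):
    c,s=np.cos(yaw),np.sin(yaw); p=np.asarray(pts,float)
    return np.c_[x+c*p[:,0]-s*p[:,1],y+s*p[:,0]+c*p[:,1],p[:,2]]
E
python3 - <<'E'
import pickle,numpy as np
from h import *
from scipy.optimize import least_squares
d=pickle.load(open("f0.pkl","rb"))
a,b,h=.106,.176,.074
T=[([-a,b,h],(270.2,260.7)),([-a,b,0],(272.2,270.2)),([-a,-b,h],(381.5,248)),([-a,-b,0],(378.8,258.8)),([a,-b,h],(369.7,193.2)),([a,b,h],(266.3,203))]
S=[([-a,-b,h],(365.3,240)),([-a,-b,0],(364.5,256.2)),([a,-b,h],(356.2,204)),([a,b,h],(260,208.2))]
def res(v):
    o=[]
    for n,L in(("top",T),("side",S)):
        P=rect(v[0],v[1],v[2],[l[0] for l in L]);P[:,2]+=v[3]
        o.append(proj(d[n],P)-[l[1] for l in L])
    return np.concatenate(o).ravel()
r=least_squares(res,[.5,-.2,0,0]);print("org x y yaw z",r.x.round(4),"res",r.fun.round(1))
t=d["top"]
print("pin ends z.023",at_z(t,[(326.7,238.2),(371,234.2)],.023).round(3))
print("pull rest",rect(*r.x[:3],[[0,.165,.122],[-.025,0,.023],[-.025,.17,.054]]).round(4))
B=at_z(t,[(174,187),(252,205),(226,255),(144,233)],.021)
print("board",B.round(3),B.mean(0).round(3))
E
```

```text
org x y yaw z [ 0.493  -0.0908  0.2192 -0.002 ] res [-0.4 -0.3 -0.2  0.   0.9  0.4  0.5 -0.3  0.  -0.3  0.1 -0.2  0.2 -0.2
 -0.4  0.5 -1.1 -0.   0.3  0.3]
pin ends z.023 [[ 0.472 -0.108  0.023]
 [ 0.502 -0.253  0.023]]
pull rest [[ 0.4572  0.0702  0.122 ]
 [ 0.4686 -0.0963  0.023 ]
 [ 0.4317  0.0697  0.054 ]]
board [[0.623 0.454 0.021]
 [0.576 0.163 0.021]
 [0.379 0.21  0.021]
 [0.43  0.497 0.021]] [0.502 0.331 0.021]
```

```bash
python3 -m crank '{"travel":[[2.2,-3.8,0.5],[4.4,-7.6,1],[6.6,-11.4,1.5],[8.8,-15.2,2],[11,-19,2.5]],"turn":[[0,0,-6.3],[0,0,-12.6],[0,0,-18.9],[0,0,-25.2],[0,0,-31.5]],"gripper":[0.2,0.4,0.6,0.8,1]}' 40
python3 -m crank '{"travel":[[2.2,-3.8,0.5],[4.4,-7.6,1],[6.6,-11.4,1.5],[8.8,-15.2,2],[11,-19,2.5]],"turn":[[0,0,-6.3],[0,0,-12.6],[0,0,-18.9],[0,0,-25.2],[0,0,-31.3]],"gripper":[1,1,1,1,1]}'
python3 -m crank '{"travel":[[3,-4,0],[6,-8,0],[9,-12,0],[11,-15.5,0],[11,-17,0]],"turn":[[0,0,0],[0,0,0],[0,0,0],[0,0,0],[0,0,0]],"gripper":[1,1,1,1,1]}'
python3 - <<'E'
from workcell import bot
import cv2,pickle,time
s=bot.observe();print(s["clock"],s["position"],s["tool_rot"],s["qpos"].round(2))
f=bot.grab_frame("wrist");pickle.dump(f,open("w1.pkl","wb"));print(f["extrinsics"].round(3))
cv2.imwrite("pics/w1.png",f["pixels"][:,:,::-1])
E
```

```text
clock: 0.6
position: [0.2687, 0.4129, 0.2563]
tool_rot: [-3.141, -0.0, 2.331]
force: [1.4, 1.2, 0.5]
grip_width: 0.0123
finger_force: 0.0
clock: 1.1
position: [0.3786, 0.2229, 0.2815]
tool_rot: [-3.142, -0.0, 1.785]
force: [0.7, 0.3, -0.1]
grip_width: -0.0004
finger_force: 0.0
clock: 1.6
position: [0.4897, 0.051, 0.2811]
tool_rot: [3.142, 0.002, 1.786]
force: [-0.7, -0.0, -0.9]
grip_width: 0.0004
finger_force: 0.0
1.6 [0.48971267 0.05102113 0.28108021] [3.14157187e+00 1.53704503e-03 1.78576504e+00] [-0.61  0.27  0.48  1.9  -0.15  1.    0.15]
[[ 0.977  0.213 -0.001 -0.488]
 [ 0.204 -0.937  0.283 -0.104]
 [ 0.06  -0.276 -0.959  0.412]
 [ 0.     0.     0.     1.   ]]
```

View pics/w1.png

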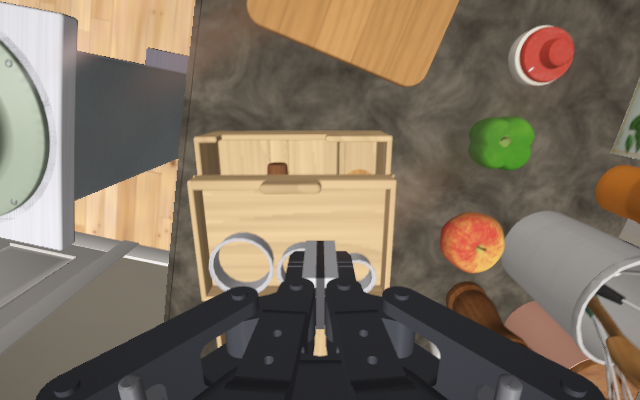

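The wrist view shows the tray's finger pull at (262–320, ~187), tray wall corners at (190,180) and (396,178), the organiser's +y rim corners at (196,135) and (391,134), and the pin's free end at (278,165), so the frame is well aligned. The board's near corner is at about (410,86).

```bash
python3 - <<'E'
import pickle,numpy as np
from h import *
f=pickle.load(open("w1.pkl","rb"))
W=at_z(f,[(190,180),(396,178)],.104);O=at_z(f,[(196,135),(391,134)],.074)
for n,p in(("tray wall",W),("rim",O)): print(n,p.round(4),p.mean(0).round(4),"yaw",np.arctan2(*(p[1]-p[0])[[1,0]]),np.linalg.norm(p[1]-p[0]))
print("tab",at_z(f,[(291,184)],.122).round(4),"pin end",at_z(f,[(278,163)],.030).round(4))
print("predict (fit) tray+y wall,rim,pin",proj(f,rect(.493,-.0908,.2192,[[-.106,.17,.104],[.106,.17,.104],[-.106,.176,.074],[.106,.176,.074],[0,.165,.122],[-.025,.139,.023]])).round(0))
print("board corner",at_z(f,[(410,86)],.021))
t=bot=None
E
```

```text
tray wall [[0.3613 0.0189 0.104 ]
 [0.5633 0.065  0.104 ]] [0.4623 0.0419 0.104 ] yaw 0.2239486842625674 0.20717928070990474
rim [[0.3519 0.0598 0.074 ]
 [0.5535 0.1045 0.074 ]] [0.4527 0.0822 0.074 ] yaw 0.218076109658076 0.20649812526487205
tab [[0.4625 0.0412 0.122 ]] pin end [[0.4387 0.0396 0.03  ]]
predict (fit) tray+y wall,rim,pin [[185. 146.]
 [402. 145.]
 [195. 137.]
 [395. 135.]
 [291. 153.]
 [278. 162.]]
board corner [[0.57256894 0.16072802 0.021     ]]
```

The tray already stands about 30 mm back, with its tab at organiser y ≈ 134 mm. I'll drop in front of it and push.

```bash
python3 -m crank '{"travel":[[-1.8,1.5,-2],[-3.5,2.5,-6],[-3.5,2.5,-10.5],[-3.5,2.5,-15],[-3.5,2.5,-19.3]],"turn":[[0,0,0],[0,0,0],[0,0,0],[0,0,0],[0,0,0]],"gripper":[1,1,1,1,1]}'
python3 -m crank '{"travel":[[0.2,-1,0],[0.65,-2.9,0],[1.1,-4.9,0],[1.5,-6.8,0],[2,-8.8,0]],"turn":[[0,0,0],[0,0,0],[0,0,0],[0,0,0],[0,0,0]],"gripper":[1,1,1,1,1]}'
```

```text
clock: 2.15
position: [0.4527, 0.0802, 0.0867]
tool_rot: [3.141, 0.0, 1.791]
force: [2.0, 0.8, 0.1]
grip_width: 0.0001
finger_force: 0.0
clock: 2.65
position: [0.4736, -0.0093, 0.0904]
tool_rot: [3.141, -0.0, 1.79]
force: [-1.3, 2.7, -0.0]
grip_width: -0.0
finger_force: 1.4
```

```bash
python3 -m crank '{"travel":[[0.4,-1.8,0],[0.8,-3.6,0],[1.2,-5.4,0],[1.6,-7,0],[1.9,-8.4,0]],"turn":[[0,0,0],[0,0,0],[0,0,0],[0,0,0],[0,0,0]],"gripper":[1,1,1,1,1]}'
python3 -m crank '{"travel":[[0.1,-0.3,0],[0.1,-0.6,0],[0.2,-0.9,0],[0.25,-1.2,0],[0.3,-1.4,0]],"turn":[[0,0,0],[0,0,0],[0,0,0],[0,0,0],[0,0,0]],"gripper":[1,1,1,1,1]}'
```

```text
clock: 3.15
position: [0.4927, -0.0937, 0.0904]
tool_rot: [3.14, 0.0, 1.789]
force: [-1.4, 2.8, 1.3]
grip_width: -0.0001
finger_force: 1.3
clock: 3.65
position: [0.4952, -0.1062, 0.0884]
tool_rot: [-3.142, -0.0, 1.79]
force: [-0.3, 2.6, 0.9]
grip_width: -0.0001
finger_force: 1.0
```

```bash
python3 -m crank '{"travel":[[0.03,-0.15,0],[0.06,-0.3,0],[0.1,-0.45,0],[0.13,-0.6,0],[0.16,-0.7,0]],"turn":[[0,0,0],[0,0,0],[0,0,0],[0,0,0],[0,0,0]],"gripper":[1,1,1,1,1]}'
```

```text
clock: 4.15
position: [0.4956, -0.1085, 0.0882]
tool_rot: [-3.139, -0.007, 1.793]
force: [-11.9, 39.7, 23.9]
grip_width: -0.0004
finger_force: 20.4
```

The stop is reached: force jumped, and organiser y = −19 mm as predicted. Backing off, rising and looking at the pin.

```bash
python3 -m crank '{"travel":[[-0.5,2,0],[-1.1,4,1],[-2.2,6,4.5],[-3.3,7.5,9],[-4.3,8.1,13]],"turn":[[0,0,0],[0,0,0],[0,0,0],[0,0,0],[0,0,0]],"gripper":[1,0.8,0.6,0.4,0.25]}'
python3 -m crank '{"travel":[[0,0,0],[0,0,0],[0,0,0],[0,0,0],[0,0,0]],"turn":[[0,0,0],[0,0,0],[0,0,0],[0,0,0],[0,0,0]],"gripper":[0.25,0.25,0.25,0.25,0.25]}'
python3 - <<'E'
from workcell import bot
import cv2,pickle
from h import *
f=bot.grab_frame("wrist");pickle.dump(f,open("w2.pkl","wb"))
g=bot.grab_frame("top");pickle.dump(g,open("t2.pkl","wb"))
cv2.imwrite("pics/w2.png",f["pixels"][:,:,::-1])
E
```

```text
clock: 4.65
position: [0.453, -0.0314, 0.2197]
tool_rot: [-3.141, 0.0, 1.791]
force: [0.1, 0.2, -0.0]
grip_width: 0.0581
finger_force: 0.0
clock: 5.15
position: [0.4535, -0.0327, 0.2175]
tool_rot: [-3.14, 0.0, 1.789]
force: [-0.2, 0.4, 0.5]
grip_width: 0.0641
finger_force: 0.0
```

View pics/w2.png

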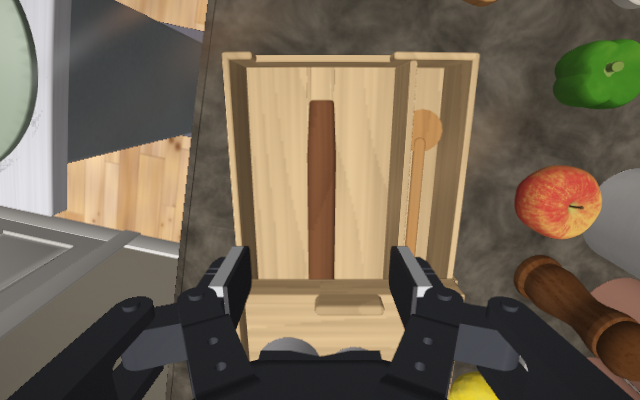

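The wrist view shows the tray fully back and the pin lying straight between the fingers: free end at (321,101), axis down to (321,270), and the end wall's dip at row ~58. Triangulating the pin's end from the two wrist views.

```bash
python3 - <<'E'
import pickle,numpy as np
from h import *
a=pickle.load(open("w1.pkl","rb"));b=pickle.load(open("w2.pkl","rb"))
c1,d1=ray(a,[(278,164)]);c2,d2=ray(b,[(321,101)])
A=np.c_[d1[0],-d2[0]];s=np.linalg.lstsq(A,c2-c1,rcond=None)[0]
print("tri pin end top",c1+s[0]*d1[0],c2+s[1]*d2[0])
P=at_z(b,[(321,103),(321.5,200),(321.5,270)],.030);print(P.round(4))
def org(p):
    q=p[:,:2]-[.492,-.090];c,s_=np.cos(.219),np.sin(.219);return np.c_[q[:,0]*c+q[:,1]*s_,-q[:,0]*s_+q[:,1]*c]
print("org frame",org(P).round(4)); 
R=at_z(b,[(224,54),(477,54)],.074);print("rim",org(R).round(4))
v=P[0]-P[2];print("pin dir",np.arctan2(-v[0],v[1]))
E
```

```text
tri pin end top [0.43847776 0.03729428 0.02478136] [0.43730654 0.03777889 0.02478322]
[[ 0.4377  0.0359  0.03  ]
 [ 0.4596 -0.0599  0.03  ]
 [ 0.4774 -0.1401  0.03  ]]
org frame [[-0.0256  0.1347]
 [-0.0251  0.0364]
 [-0.0251 -0.0458]]
rim [[-0.1048  0.1739]
 [ 0.1022  0.1743]]
pin dir 0.22179799574307194
```

```bash
python3 -m crank '{"travel":[[0.3,-1.4,-3],[0.3,-1.4,-7.5],[0.3,-1.4,-12],[0.3,-1.4,-16.5],[0.3,-1.4,-20]],"turn":[[0,0,0],[0,0,0],[0,0,0],[0,0,0],[0,0,0]],"gripper":[0.25,0.25,0.25,0.25,0.25]}' 40
python3 -m crank '{"travel":[[0,0,-0.3],[0,0,-0.3],[0,0,-0.3],[0,0,-0.3],[0,0,-0.3]],"turn":[[0,0,0],[0,0,0],[0,0,0],[0,0,0],[0,0,0]],"gripper":[0.25,0.35,0.45,0.6,0.8]}' 40
python3 -m crank '{"travel":[[0,0,0],[0,0,0],[0,0,0],[0,0,0],[0,0,0]],"turn":[[0,0,0],[0,0,0],[0,0,0],[0,0,0],[0,0,0]],"gripper":[1,1,1,1,1]}' 100
```

```text
clock: 5.75
position: [0.4559, -0.0465, 0.0158]
tool_rot: [-3.14, -0.0, 1.789]
force: [1.0, 0.6, -0.8]
grip_width: 0.0638
finger_force: 0.0
clock: 6.25
position: [0.4577, -0.0462, 0.0168]
tool_rot: [3.139, 0.0, 1.79]
force: [-3.3, 0.4, 19.9]
grip_width: 0.0286
finger_force: 38.0
clock: 6.75
position: [0.4577, -0.0462, 0.0171]
tool_rot: [3.139, 0.0, 1.79]
force: [-4.3, 0.7, 27.7]
grip_width: 0.0265
finger_force: 96.9
```

```bash
python3 -m crank '{"travel":[[0,0,0],[0,0,0],[0,0,0],[0,0,0],[0,0,0]],"turn":[[0,0,0],[0,0,0],[0,0,0],[0,0,0],[0,0,0]],"gripper":[0.5,0.45,0.45,0.45,0.45]}' 40
python3 - <<'E'
from workcell import bot
import cv2,pickle
f=bot.grab_frame("wrist")
cv2.imwrite("pics/w3.png",f["pixels"][:,:,::-1])
E
```

```text
clock: 7.25
position: [0.4568, -0.0463, 0.0153]
tool_rot: [-3.142, 0.0, 1.79]
force: [-0.3, -0.3, 0.1]
grip_width: 0.0472
finger_force: 0.0
```

View pics/w3.png

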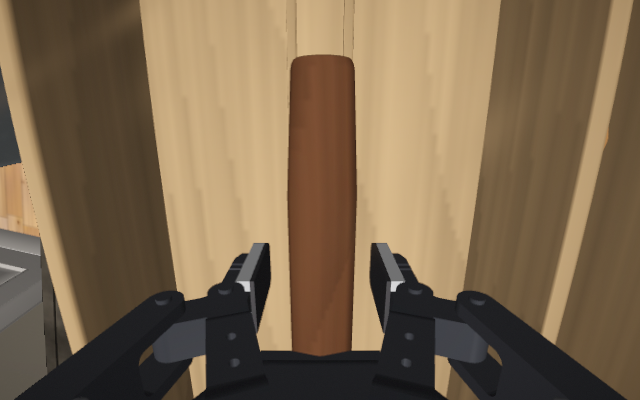

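The wrist view shows the pin at columns 288–356, centred between the pads (270 and 370), with the ribs running alongside it. The pads had closed slightly above the pin's axis, so I'll go 5 mm lower and regrip.

```bash
python3 -m crank '{"travel":[[0,0,-0.2],[0,0,-0.4],[0,0,-0.5],[0,0,-0.5],[0,0,-0.5]],"turn":[[0,0,0],[0,0,0],[0,0,0],[0,0,0],[0,0,0]],"gripper":[0.45,0.45,0.45,0.45,0.45]}' 40
python3 -m crank '{"travel":[[0,0,0],[0,0,0],[0,0,0],[0,0,0],[0,0,0]],"turn":[[0,0,0],[0,0,0],[0,0,0],[0,0,0],[0,0,0]],"gripper":[0.5,0.6,0.8,0.8,0.8]}' 40
```

```text
clock: 7.8
position: [0.4567, -0.0464, 0.0102]
tool_rot: [-3.141, 0.0, 1.79]
force: [0.4, -0.4, 0.3]
grip_width: 0.0467
finger_force: 0.0
clock: 8.3
position: [0.4568, -0.0463, 0.0105]
tool_rot: [3.141, -0.0, 1.79]
force: [-0.5, 1.1, 5.3]
grip_width: 0.0286
finger_force: 39.0
```

```bash
python3 -m crank '{"travel":[[0,0,0],[0,0,0],[0,0,0],[0,0,0.1],[0,0,0.2]],"turn":[[0,0,0],[0,0,0],[0,0,0],[0,0,0],[0,0,0]],"gripper":[1,1,1,1,1]}' 90
python3 -m crank '{"travel":[[0,0.05,0.42],[0,0.1,0.84],[0,0.15,1.26],[0,0.2,1.68],[-0.05,0.25,2.1]],"turn":[[2.15,0.48,0],[4.3,0.96,0],[6.45,1.43,0],[8.6,1.91,0],[10.74,2.39,0]],"gripper":[1,1,1,1,1]}'
```

```text
clock: 8.8
position: [0.4567, -0.0463, 0.0123]
tool_rot: [-3.141, -0.0, 1.79]
force: [-0.9, -0.2, -1.6]
grip_width: 0.0273
finger_force: 88.7
clock: 9.3
position: [0.4567, -0.0442, 0.0337]
tool_rot: [3.141, -0.193, 1.79]
force: [1.5, -0.7, 1.0]
grip_width: 0.0273
finger_force: 89.2
```

The lift per row was too small for the tilt, so the tail may have pressed on the floor and the pin may have turned in the fingers. Checking.

```bash
python3 - <<'E'
from workcell import bot
import cv2,numpy as np
o={}
w=bot.grab_frame("wrist")["pixels"];s=bot.grab_frame("side")["pixels"]
im=np.vstack([cv2.resize(w[:,:,::-1],None,fx=.75,fy=.75),cv2.resize(s[190:265,245:375,::-1],(480,277),interpolation=cv2.INTER_CUBIC)])
cv2.imwrite("pics/w4.png",im);x=bot.observe();print(x["force"],x["moment"])
E
```

```text
[ 0.20146967 -1.34463635  0.83898676] [-0.93032807 -0.38718585  0.14159477]
```

View pics/w4.png

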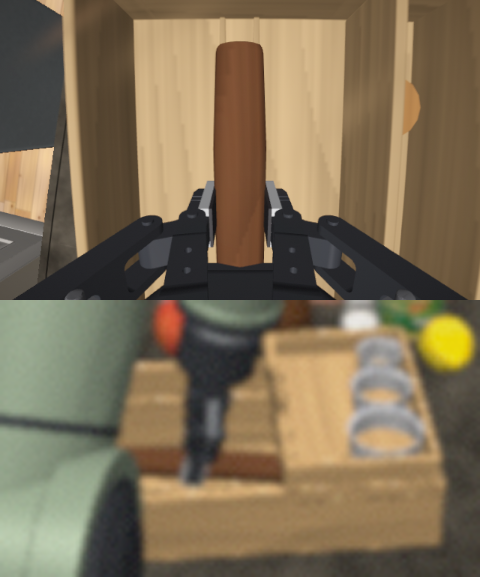

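The wrist view shows the pin between the pads with its end at full-frame row ~56; the side view shows the pin just under the tray edge. Working out the actual tilt from the wrist image.

```bash
cat > tilt.py <<'E'
from workcell import bot
import cv2,numpy as np
from h import *
from scipy.spatial.transform import Rotation as R
f=bot.grab_frame("wrist");s=bot.observe()
im=f["pixels"].astype(int);r,g,b=im[...,0],im[...,1],im[...,2]
m=(r-b>40)&(r<150)&(r>60)&(g<.68*r); m[:,:270]=0;m[:,370:]=0
rows=m.sum(1);top=np.where(rows>25)[0][0]
print("clock",s["clock"],"pos",s["position"].round(4),"end row",top,"width rows",rows[top+10:240:30],"f",s["force"].round(1),"m",s["moment"].round(2))
Rt=R.from_euler("xyz",s["tool_rot"]).as_matrix();xt=-Rt[:,0] if Rt[1,0]<0 else Rt[:,0]
c=s["position"]-Rt[:,2]*.0125;ax=Rt[:,1]
print("hand tilt",np.degrees(np.arcsin(xt[2])))
for k in(-12,-9,-6,-3,0,3):
    d=R.from_rotvec(ax*np.radians(k)*(1 if np.cross(ax,xt)[2]>0 else -1)).apply(xt)
    n=d*[0,0,0]+np.cross(np.cross(d,[0,0,1]),d);n/=np.linalg.norm(n)
    print(k,"pin tilt %.1f"%np.degrees(np.arcsin(d[2])),"row top edge %.0f"%proj(f,[c+d*.0855+n*.0115])[0,1],"low %.0f"%proj(f,[c+d*.0855-n*.0115])[0,1])
E
python3 tilt.py
```

```text
clock 9.45 pos [ 0.4567 -0.0447  0.0334] end row 57 width rows [62 64 66 67 68 68] f [ 0.6 -1.3  1.6] m [-1.01 -0.3   0.06]
hand tilt 10.940028170819096
-12 pin tilt -1.1 row top edge 62 low 79
-9 pin tilt 1.9 row top edge 60 low 75
-6 pin tilt 4.9 row top edge 59 low 71
-3 pin tilt 7.9 row top edge 58 low 68
0 pin tilt 10.9 row top edge 58 low 65
3 pin tilt 13.9 row top edge 58 low 63
```

Tail geometry gives a pin tilt of about 7° with the hand at 11°, so it slipped about 4°. I'll raise it first, then add the missing tilt.

```bash
python3 -m crank '{"travel":[[0,0,0.4],[0,0.0,0.9],[0,0.1,1.4],[0,0.1,1.8],[0,0.1,2.1]],"turn":[[0,0,0],[0.9,0.2,0],[1.9,0.4,0],[2.9,0.65,0],[3.9,0.87,0]],"gripper":[1,1,1,1,1]}' 110
python3 tilt.py | head -2
```

```text
clock: 9.95
position: [0.4564, -0.0428, 0.0547]
tool_rot: [3.141, -0.263, 1.79]
force: [-0.2, -0.8, -1.8]
grip_width: 0.0263
finger_force: 111.0
clock 10.0 pos [ 0.4565 -0.0434  0.0549] end row 56 width rows [63 65 66 68 68 68] f [ 0.2 -0.9  0.1] m [-0.38 -0.12  0.04]
hand tilt 15.118861087480983
```

The pin now hangs free, with about 1.8 N of weight on the wrist. Sliding out along the slant, checking forces.

```bash
python3 -m crank '{"travel":[[-0.3,1.2,0.2],[-0.6,2.6,0.42],[-0.9,4.1,0.66],[-1.2,5.5,0.9],[-1.5,6.8,1.1]],"turn":[[0,0,0],[0,0,0],[0,0,0],[0,0,0],[0,0,0]],"gripper":[1,1,1,1,1]}'
python3 -m crank '{"travel":[[-0.4,1.9,0.3],[-0.8,3.8,0.6],[-1.3,5.8,0.95],[-1.7,7.8,1.25],[-2.1,9.6,1.55]],"turn":[[0,0,0],[0,0,0],[0,0,0],[0,0,0],[0,0,0]],"gripper":[1,1,1,1,1]}'
```

```text
clock: 10.5
position: [0.4408, 0.027, 0.0655]
tool_rot: [-3.141, -0.262, 1.791]
force: [0.9, 0.4, -2.6]
grip_width: 0.0265
finger_force: 110.9
clock: 11.0
position: [0.4196, 0.1229, 0.0811]
tool_rot: [-3.142, -0.262, 1.791]
force: [0.1, 0.1, -2.3]
grip_width: 0.0266
finger_force: 110.8
```

```bash
python3 - <<'E'
from workcell import bot
import cv2,numpy as np
t=bot.grab_frame("top")["pixels"];s=bot.grab_frame("side")["pixels"]
im=np.vstack([cv2.resize(t[170:280,130:390,::-1],(676,286),interpolation=cv2.INTER_CUBIC),cv2.resize(s[165:275,130:390,::-1],(676,286),interpolation=cv2.INTER_CUBIC)])
cv2.imwrite("pics/w5.png",im);x=bot.observe();print(x["position"],x["force"],x["moment"],x["qpos"].round(2))
E
```

```text
[0.4193397  0.12404133 0.08127571] [-0.16498816 -0.50026919 -1.42562233] [-0.31220594 -0.00584671  0.01569116] [-0.2   0.52 -0.03  2.2  -0.55  0.49  0.49]
```

View pics/w5.png

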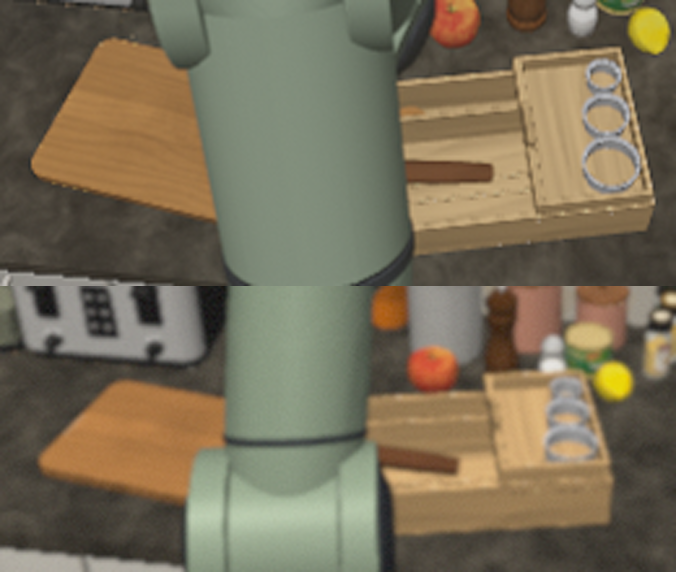

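The top and side views show the tail clear of the tray: its end is at top (319,236.5) and side (306,234), and the tray is at its stop. Computing the true tilt from these, while lifting straight up.

```bash
python3 - <<'E'
import pickle,numpy as np
from h import *
d=pickle.load(open("f0.pkl","rb"))
c1,d1=ray(d["top"],[(319,236.5)]);c2,d2=ray(d["side"],[(306,234.5)])
s=np.linalg.lstsq(np.c_[d1[0],-d2[0]],c2-c1,rcond=None)[0]
p=(c1+s[0]*d1[0]+c2+s[1]*d2[0])/2
g=np.array([.4193,.1240,.0813])+[-.0007,.0032,.012]
print("tail",p,"gap",c1+s[0]*d1[0]-c2-s[1]*d2[0],"len",np.linalg.norm(g-p),"tilt",np.degrees(np.arcsin((g-p)[2]/.2145)))
E
python3 -m crank '{"travel":[[-0.2,0.8,2.5],[-0.2,1,6],[-0.2,1,9.5],[-0.2,1,12.5],[-0.2,1,14]],"turn":[[0,0,0],[0,0,0],[0,0,0],[0,0,0],[0,0,0]],"gripper":[1,1,1,1,1]}'
```

```text
tail [ 0.46353864 -0.08110049  0.04481213] gap [ 0.0006136  -0.00303413  0.00018559] len 0.2185398090737422 tilt 13.064668904178333
clock: 11.6
position: [0.4187, 0.1313, 0.2232]
tool_rot: [3.139, -0.262, 1.79]
force: [-0.7, 0.4, -2.6]
grip_width: 0.0267
finger_force: 110.9
```

```bash
python3 -m crank '{"travel":[[0.7,2,0],[1.4,5,0],[2.1,8,0],[2.8,11,0],[3.5,14,0]],"turn":[[-2.3,-0.5,0],[-4.7,-1,0],[-7,-1.6,0],[-9.4,-2.1,0],[-11.7,-2.6,0]],"gripper":[1,1,1,1,1]}'
python3 -m crank '{"travel":[[0.7,3,0],[1.4,6,0],[2.1,9,0],[2.8,11.2,0],[3.4,12.3,0]],"turn":[[0,0,0],[0,0,0],[0,0,0],[0,0,0],[0,0,0]],"gripper":[1,1,1,1,1]}'
python3 -m crank '{"travel":[[0,0,0],[0,0,0],[0,0,0],[0,0,0],[0,0,0]],"turn":[[0,0,0],[0,0,0],[0,0,0],[0,0,0],[0,0,0]],"gripper":[1,1,1,1,1]}'
python3 - <<'E'
from workcell import bot
import cv2,numpy as np
t=bot.grab_frame("top")["pixels"];s=bot.grab_frame("side")["pixels"]
f=lambda a:cv2.resize(a[150:270,120:330,::-1],(525,300),interpolation=cv2.INTER_CUBIC)
cv2.imwrite("pics/w6.png",np.vstack([f(t),f(s)]));x=bot.observe();print(x["position"],x["tool_rot"],x["force"],x["moment"])
E
```

```text
clock: 12.1
position: [0.4531, 0.2724, 0.2209]
tool_rot: [3.141, -0.051, 1.79]
force: [-0.0, -0.1, -1.7]
grip_width: 0.0267
finger_force: 110.8
clock: 12.6
position: [0.4866, 0.3964, 0.2203]
tool_rot: [-3.141, -0.053, 1.792]
force: [-1.1, -1.0, -2.2]
grip_width: 0.0266
finger_force: 110.8
clock: 13.1
position: [0.4873, 0.3937, 0.221]
tool_rot: [-3.142, -0.053, 1.789]
force: [0.1, -0.5, -1.5]
grip_width: 0.0266
finger_force: 110.8
[0.4872686  0.39392215 0.22093772] [-3.14155048 -0.05268314  1.78935386] [ 0.35934317 -0.5046509  -2.03480345] [-0.00718063 -0.01022896  0.06577068]
```

View pics/w6.png

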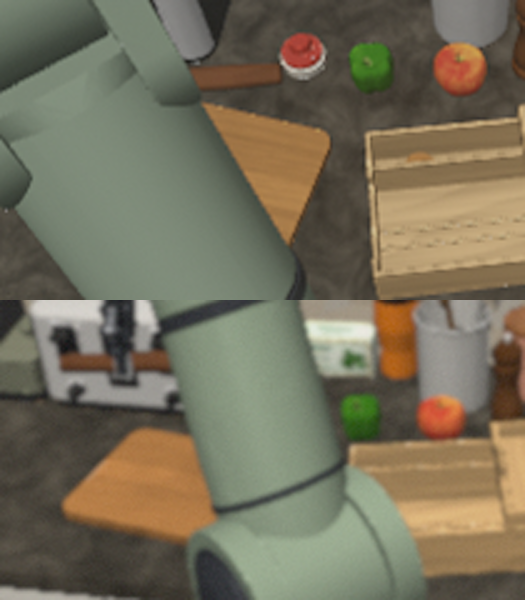

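The top view shows the pin's tail end at (232,179) in full-frame pixels; the side view shows its free end at (145,174), with the pin looking level. Checking the angle by projection.

```bash
python3 - <<'E'
import pickle,numpy as np
from h import *
d=pickle.load(open("f0.pkl","rb"))
g=np.array([.4873,.3939,.2209])+[0,0,.0123];h=np.array([-.217,.976,0])
for k in(-8,-4,0,4,8):
    v=h*np.cos(np.radians(k))+[0,0,np.sin(np.radians(k))]
    print(k,proj(d["top"],g-v*.2145).round(1),proj(d["side"],g+v*.0855).round(1),proj(d["side"],g).round(1),"mid",(g-v*.0645).round(3))
E
```

```text
-8 [[230.3 171.8]] [[145.2 179.1]] [[169.7 175.1]] mid [0.501 0.332 0.242]
-4 [[231.7 174.9]] [[144.6 177.6]] [[169.7 175.1]] mid [0.501 0.331 0.238]
0 [[232.8 177.9]] [[144.2 176.1]] [[169.7 175.1]] mid [0.501 0.331 0.233]
4 [[233.5 180.8]] [[143.9 174.6]] [[169.7 175.1]] mid [0.501 0.331 0.229]
8 [[233.8 183.8]] [[143.7 173.1]] [[169.7 175.1]] mid [0.501 0.332 0.224]
```

Tilt is about 2°, centred over the board, 0.23 m up and still.

```bash
python3 -c "
from workcell import bot
print(bot.job_done())"
```

```text
the job is handed in; nothing more can be done
None
```

The tray is back at its stop, and the pin is out and held about 2° off level and still, roughly 21 cm above the middle of the board. The job is handed in and no verdict came back. The pin turned about 4° in the fingers when its tail pressed on the organiser floor, and I corrected that before sliding it out.

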